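# Press the lever of the tin rack to let a tin out

### The job

Press the long wooden lever of the tin rack down so that its short end raises the heavy steel grate flap, and keep it down until the tin has rolled out under the flap and lies at the end of the tray. Then ease the lever back up, without letting the flap slam, until the flap is shut again. Only press the lever: do not touch the tin or the flap, and leave the bottle, the carton and the cup where they stand.

Things in the scene. Friction and masses are not known exactly. Their poses are not given: they have to be found in the camera images.
- rack: Fixed plywood tin rack, 124 (x) by 350 mm (y), 92 mm high, hinge posts to 169 mm. Origin on the table under the lane, which is 108 mm wide, runs along the rack's y axis and drops to -y by 7 degrees; beyond the flap (y below -52 mm) it is an open tray with an end stop at y = -200 mm. The lever juts out to the rack's -x, on a stand of two cheeks 137 mm high (x = -160 to -120 mm, y = -31 to 31 mm).
- press_plate (a point): Centre of the top face of the flat wooden plate on the lever's long end, where it is pressed: 44 mm along the lever, 42 mm across, 10 mm thick, on a bar 22 mm wide. Moves with the lever: 164 mm above the table at rest, 89 mm fully down. At rest the lever rises by 0.2 rad towards this end; fully down it falls by 0.26 rad.
- lever_pivot (a point): Centre of the lever's hinge pin, fixed, 117 mm above the table; the axis is the rack's y. The plate's pressing point lies 165 mm from it along the lever (to the rack's -x) and 15 mm above the lever's middle line; the short end reaches 65 mm the other way, under a pin on the side of the flap.
- lever (a joint): Lever angle in rad: 0 at rest (long end up), grows as the long end is pressed down, 0.46 at its stop. The flap's weight and a light spring bring it back up. Pressing takes about 4 to 10 N on the plate.
- flap (a joint): Flap angle in rad: 0 shut, grows as the flap rises; fully pressed lever gives about 0.67. Steel grate of flat bars, 100 mm wide, 148 mm long, about 0.9 kg, hinged at its upper edge 155 mm above the table. The tin passes once it reads more than about 0.5. It falls shut under its own weight.
- tin: Closed round tin, 60 mm across and 100 mm long, 0.25 kg, lying across the lane behind the flap; origin at its centre, its x axis along the tin. It rolls down the lane by itself when the flap is up and comes to rest against the tray's end stop, at about y = -166 mm in the rack's frame.
- bottle: Bystander: capped water bottle, 62 mm across, 190 mm high, upright; origin at the centre of its underside.
- carton: Bystander: cardboard snack carton, 134 by 94 mm, 65 mm high; origin at the centre of its underside.
- cup: Bystander: white plastic cup, 72 mm across the rim, 85 mm high; origin at the centre of its underside.
Not all that is in view belongs to the job. What is shaped like the tin but pink is not meant.

How it is judged:
On the way, in this order (a step that is already met when the one before it is completed fails the run):
1. the lever is pressed and the flap starts to rise (value of joint flap above 0.2 rad and value of joint lever above 0.1 rad).
2. the tin has rolled out to the end of the tray while the lever is still held down (y of tin in the frame of rack below -0.14 m and linear speed of tin below 0.05 m/s and value of joint flap above 0.2 rad), for 0.2 s.
At the end, for the whole second after the job is handed in: The tin lies at rest in the tray against its end stop (within about 25 mm of it), the flap is shut (under 0.06 rad) and the lever is back up (under 0.06 rad) (y of tin in the frame of rack between -0.19 and -0.14 m and x of tin in the frame of rack between -0.03 and 0.03 m and z of tin in the frame of rack below 0.065 m and linear speed of tin below 0.02 m/s and value of joint each of flap, lever below 0.06 rad); the robot touches nothing.
It fails at once if the flap slams (falls faster than 4 rad/s) (velocity of joint flap below -4 rad/s).
It fails at once if the robot touches the tin (contact force between any of the fingers, the arm and tin above 0.5 N).
It fails at once if the robot touches the flap (contact force between any of the fingers, the arm and flap above 0.5 N).
It fails at once if the bottle, the carton or the cup is moved by more than 25 mm (distance of any of bottle, carton, cup from where it was at the start of the episode above 0.025 m).
It fails at once if the bottle or the cup is tipped (angle between any of bottle, cup's own z axis and vertical above 0.4 rad).
It also fails if it takes over 38 s, if anything falls off the work surface, if the arm or the gripper's body presses on something with over 40 N, if the wrist force passes 120 N, or if a joint passes its speed limit or range.

### The arm

A 6-joint arm with a two-finger parallel gripper is mounted at the origin on the work surface. World frame = base frame: x ahead of the robot, y to its left, z up, the work surface at z = 0. Lengths are in m, angles in rad, forces in N, time in s.
With the tool pointing down it reaches from about 0.35 to 0.775 m from the base axis. Payload 5.5 kg.
Tool frame: the origin (TCP) lies on the centre line of the jaws, within the pads' length; the fingertips stand 8 mm ahead of it and the grasp point (between the pads) lies 11 mm behind it; z points along the fingers, y is the direction in which the jaws open and shut (so a half turn about z gives the same grasp; the last joint's range is limited). The gripper opens to 85 mm and grips with 20 to 120 N. Pads are 22 mm wide; open, the fingers measure 114 mm over their backs; the gripper's body (76 mm by 85 mm) begins 54 mm behind the grasp point. The pads swing forward as they close: fully open they stand 13 mm farther back than shut.
Start: joints at [1.011, 0.313, 0.046, 1.304, 0, 1.431], TCP at [0.234, 0.525, 0.239] pointing down, gripper open.
Joint ranges: [-2.76, 2.76], [-0.86, 1.69], [-1.03, 1.26], [-2.2, 2.34], [-1.47, 1.5], [-3.14, 3.14]. Speed limits (rad/s): [2.57, 2.57, 3.14, 3.14, 3.14, 3.14].

### API

Orientations are given as a unit quaternion [w, x, y, z].
In Python, from workcell import env gives the robot as it stands. The module is installed in compiled form; this text tells all that it offers.
- The arm moves only by the tool play_rows, never from a script. Its argument "steps" is a list of rows, each an object with "claw": the closure in counts, from 0 (fully open) to 255 (shut); "dp": the shift along the tool's x, y, z in m, a list of three; "angular": the turn, a rotation vector about the tool's x, y, z in degrees, a list of three. In form: [{"claw": claw, "dp": [dx, dy, dz], "angular": [wx, wy, wz]}, ...]. A call has exactly 8 rows; each row shifts and turns the commanded pose from where the row before left it, along the tool's axes as they then stand; what a row does not reach is not made up. A row lasts 1/12 s, in which the tool goes at most 41.7 mm and 7.16 degrees, less where a joint would pass 70% of its speed; a pose out of reach is approached as far as the arm can. A call is refused whole if a number of a shift passes 0.0417 or a number of a turn 7.16, either way. A call with a gripper value outside its range is refused whole. The fingers move at their own pace and stop on an object; "force" is the grip in N (left out, the last holds). Time passes only in rows, so rows that do not move let the fingers close, or fill a call up. It gives the time, the measured TCP pose, the force and the opening at its end, in the units of the state.
- env.get_state(): the state, without advancing time (a new reading comes with each control period).
- env.read_camera(name): name is "scene" or "top" or "wrist"; returns (picture, depth): 420x560x3 uint8, red, green, blue; 420x560 float32, m along the optical axis (not along the pixel's ray), 0 where there is no reading.
- env.calibration(name): a dict with "fx", "fy", "cx", "cy" (pixels), "world_from_camera" (4x4, takes a point from camera to world coordinates); the wrist camera has in their place "hand_eye" (4x4, takes a point from camera to tool coordinates, whose origin is the TCP and whose axes are the flange's). Camera axes: x right, y down, z forward; pixel columns grow to the right and rows downward; lengths in m; the calibration is good to about 2 mm. A picture is of the moment at which its call begins: read the wrist's pose just before it. calibration takes no time and is no camera call.
- env.hand_in(): hands the job in, once; it reports no verdict.
The state is a dict: "clock": time; "joint_pos": joint angles; "qvel": joint speeds; "tau": joint torques, N m; "tcp_pos": TCP position; "orientation": TCP orientation; "wrist_force": force on the tool from outside, world axes, zero at the start; "ft_torque": the same for the moment, N m; "finger_gap": finger opening in m.
Only numpy, scipy, OpenCV 4.12 (cv2) and the standard library are available. Lean on these libraries where they do the work, as an engineer would, in place of code of your own. Each camera call takes 0.05 s, during which the arm holds its last target. There are 200 camera calls.

## Working session

There is one attempt and no reset: what is moved stays moved. The work goes in short steps, Python scripts to look and compute and a tool call to move; the robot and the scene stay as the last step left them, time stands still between calls to the robot, and variables do not carry over. Pictures are saved under pics/ and viewed, about 8 in all and at most 12, crops included, and the job is handed in when it is done.

Besides the shell and the picture viewer there is one more tool, called in YAML: its name, and indented under it one key for each argument. play_rows: Moves the arm, as the interface text tells. Its arguments: {"type":"object","properties":{"steps":{"type":"array","items":{"type":"object","properties":{"claw":{"type":"number"},"dp":{"type":"array","items":{"type":"number"}},"angular":{"type":"array","items":{"type":"number"}}}}},"force":{"type":"number"}},"required":["steps"]}

```bash
mkdir -p pics; cat > h.py <<'E'
import numpy as np, cv2
from workcell import env
def cloud(n):
    p,d=env.read_camera(n); c=env.calibration(n)
    v,u=np.indices(d.shape); P=np.stack([(u-c["cx"])*d/c["fx"],(v-c["cy"])*d/c["fy"],d],-1)
    T=np.array(c["world_from_camera"]); return p,d,P@T[:3,:3].T+T[:3,3]
E
python3 - <<'E'
from h import *
s=env.get_state();print({k:np.round(v,3) for k,v in s.items()})
for n in("scene","top"):
    p,d,W=cloud(n); cv2.imwrite(f"pics/{n}0.png",p[...,::-1]); np.savez(f"{n}0.npz",p=p,d=d,W=W)
    print(n,np.round(env.calibration(n)["world_from_camera"],3),(d>0).mean())
E
```

```text
{'clock': np.float64(0.0), 'joint_pos': array([1.011, 0.314, 0.045, 1.304, 0.   , 1.431]), 'qvel': array([-0.001,  0.001, -0.001, -0.   ,  0.001, -0.002]), 'tau': array([-2.0000e-03, -4.8063e+01,  2.9853e+01,  1.9000e-02, -0.0000e+00,
        0.0000e+00]), 'tcp_pos': array([0.234, 0.525, 0.238]), 'orientation': array([-0.   ,  0.208,  0.978, -0.001]), 'wrist_force': array([ 0.131, -0.05 , -0.671]), 'ft_torque': array([ 0.021, -0.033, -0.02 ]), 'finger_gap': np.float64(0.086)}
scene [[-0.211  0.764 -0.61   1.218]
 [ 0.978  0.162 -0.134  0.135]
 [-0.004 -0.625 -0.781  0.887]
 [ 0.     0.     0.     1.   ]] 0.9960034013605442
top [[-0.025 -0.998  0.051  0.585]
 [-1.     0.026  0.012 -0.027]
 [-0.014 -0.05  -0.999  1.149]
 [ 0.     0.     0.     1.   ]] 0.9960969387755102
```

View pics/scene0.png

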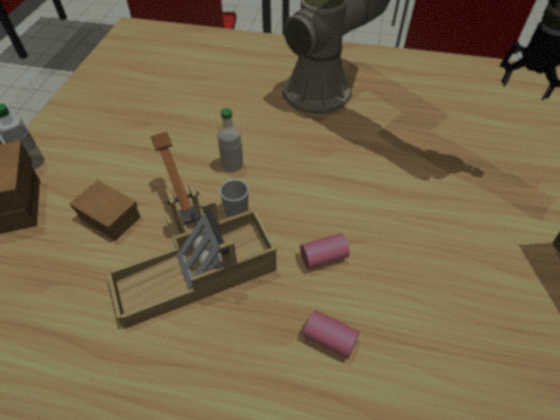

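View pics/top0.png

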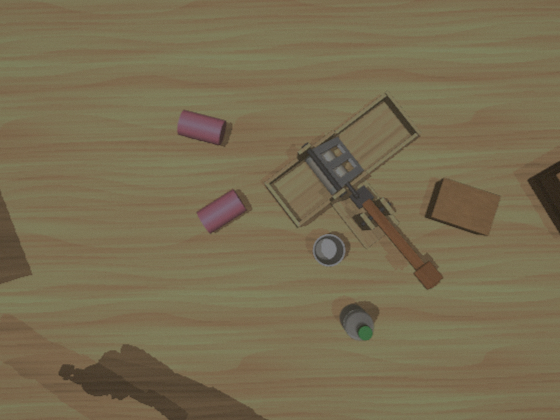

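The scene view shows the plate at about (161,140), with the bottle and cup to its right and the carton at (105,208). In the top view the plate is at (428,275), the cheeks near (375,212), the carton at (465,207), the bottle at (358,322) and the cup at (330,250). The pink tins are decoys.

```bash
python3 - <<'E'
from h import *
for n,pts in (("top",[(428,275),(400,240),(380,215),(465,205),(365,332),(330,250)]),("scene",[(161,140),(170,165),(180,192)])):
    z=np.load(f"{n}0.npz");W=z["W"]
    for u,v in pts: print(n,u,v,W[v,u].round(3))
z=np.load("top0.npz");W=z["W"];hsv=cv2.cvtColor(z["p"],cv2.COLOR_RGB2HSV)
print(hsv[275,428],hsv[240,400])
m=((hsv[...,0]<11)&(hsv[...,1]>110)&(W[...,2]>.09)&(W[...,2]<.19)).astype(np.uint8)
n,l,st,c=cv2.connectedComponentsWithStats(m)
for i in range(1,n):
    if st[i,4]>60:
        P=W[l==i];print(st[i],P.min(0).round(3),P.max(0).round(3))
        A=P[:,:2];mu=A.mean(0);d=np.linalg.svd(A-mu,full_matrices=False)[2][0];t=(A-mu)@d;print(mu.round(3),d.round(3),t.min().round(3),t.max().round(3),'plate',P[P[:,2]>.155].mean(0).round(3))
        q=(A-mu)@np.array([-d[1],d[0]])
        for a in np.arange(t.min(),t.max(),.012):
            k=(t>=a)&(t<a+.012); print(a.round(3),P[k].mean(0).round(3),np.ptp(q[k]).round(3))
E
```

```text
top 428 275 [ 0.497 -0.314  0.163]
top 400 240 [ 0.568 -0.266  0.137]
top 380 215 [ 0.622 -0.228  0.127]
top 465 205 [ 0.642 -0.431  0.065]
top 365 332 [ 0.391 -0.179  0.189]
top 330 250 [ 0.547 -0.132  0.004]
scene 161 140 [ 0.502 -0.313  0.167]
scene 170 165 [ 0.554 -0.276  0.14 ]
scene 180 192 [ 0.617 -0.23   0.124]
[ 13 127 104] [ 13 129 107]
```

```bash
python3 - <<'E'
from h import *
z=np.load("top0.npz");W=z["W"];hsv=cv2.cvtColor(z["p"],cv2.COLOR_RGB2HSV)
m=((hsv[...,0]<17)&(hsv[...,1]>90)&(W[...,2]>.11)&(W[...,2]<.19)).astype(np.uint8)
m[:,:350]=0;m[:180]=0;m[:,460:]=0
n,l,st,c=cv2.connectedComponentsWithStats(m)
i=1+st[1:,4].argmax();P=W[l==i];A=P[:,:2];print(st[i])
bar=P[(P[:,2]<.148)][:,:2];mu=bar.mean(0);d=np.linalg.svd(bar-mu,full_matrices=False)[2][0]
if d[0]>0:d=-d
nn=np.array([-d[1],d[0]]);print("axis",mu.round(3),d.round(3),np.degrees(np.arctan2(d[1],d[0])))
t=(A-mu)@d;q=(A-mu)@nn
for a in np.arange(t.min(),t.max(),.01):
    k=(t>=a)&(t<a+.01);print(a.round(3),P[k].mean(0).round(3),q[k].min().round(3),q[k].max().round(3))
k=(abs(q)<.024)&(t>t.max()-.04);pl=P[k];print("plate mean",pl.mean(0).round(3),"end",(mu+d*t.max()).round(3))
E
```

```text
[ 363  199   80   90 1370]
axis [ 0.587 -0.248] [-0.808 -0.59 ] -143.85602624399544
-0.083 [ 0.649 -0.202  0.116] -0.011 0.011
-0.073 [ 0.641 -0.208  0.118] -0.011 0.012
-0.063 [ 0.633 -0.214  0.119] -0.011 0.013
-0.053 [ 0.625 -0.22   0.122] -0.009 0.012
-0.043 [ 0.617 -0.226  0.124] -0.011 0.011
-0.033 [ 0.609 -0.231  0.126] -0.011 0.011
-0.023 [ 0.601 -0.237  0.128] -0.01 0.011
-0.013 [ 0.593 -0.243  0.13 ] -0.011 0.011
-0.003 [ 0.585 -0.249  0.133] -0.011 0.011
0.007 [ 0.577 -0.255  0.134] -0.01 0.011
0.017 [ 0.569 -0.261  0.137] -0.01 0.011
0.027 [ 0.56  -0.267  0.138] -0.01 0.011
0.037 [ 0.552 -0.273  0.14 ] -0.011 0.011
0.047 [ 0.544 -0.279  0.143] -0.011 0.011
0.057 [ 0.536 -0.284  0.144] -0.011 0.011
0.067 [ 0.528 -0.291  0.147] -0.011 0.012
0.077 [ 0.52  -0.296  0.149] -0.01 0.011
0.087 [ 0.512 -0.303  0.159] -0.021 0.021
0.097 [ 0.504 -0.308  0.163] -0.02 0.022
0.107 [ 0.496 -0.315  0.165] -0.02 0.02
0.117 [ 0.487 -0.32   0.167] -0.02 0.02
0.127 [ 0.481 -0.325  0.165] -0.02 0.021
plate mean [ 0.494 -0.316  0.165] end [ 0.476 -0.329]
```

play_rows:
  steps:
    - {"claw": 255,"dp": [-0.04,-0.0015,-0.005],"angular": [0,0,4.1]}
    - {"claw": 255,"dp": [-0.041,-0.0015,-0.005],"angular": [0,0,4.1]}
    - {"claw": 255,"dp": [-0.041,-0.0015,-0.005],"angular": [0,0,4.1]}
    - {"claw": 255,"dp": [-0.041,-0.0015,-0.005],"angular": [0,0,4.1]}
    - {"claw": 255,"dp": [-0.041,-0.0015,-0.005],"angular": [0,0,4.1]}
    - {"claw": 255,"dp": [-0.041,-0.0015,-0.005],"angular": [0,0,4.1]}
    - {"claw": 255,"dp": [-0.041,-0.0015,-0.005],"angular": [0,0,4.1]}
    - {"claw": 255,"dp": [-0.041,-0.0015,-0.005],"angular": [0,0,4.1]}

```text
clock: 0.77
tcp_pos: [0.4809, 0.3136, 0.2789]
orientation: [-0.0, 0.478, 0.879, -0.0]
wrist_force: [0.7, -0.4, -0.2]
finger_gap: 0.0002
```

play_rows:
  steps:
    - {"claw": 255,"dp": [-0.041,-0.0015,0],"angular": [0,0,4.1]}
    - {"claw": 255,"dp": [-0.041,-0.0015,0],"angular": [0,0,4.1]}
    - {"claw": 255,"dp": [-0.041,-0.0015,0],"angular": [0,0,4.1]}
    - {"claw": 255,"dp": [-0.041,-0.0015,0],"angular": [0,0,4.1]}
    - {"claw": 255,"dp": [-0.041,-0.0015,0],"angular": [0,0,4.1]}
    - {"claw": 255,"dp": [-0.041,-0.0015,0],"angular": [0,0,4.1]}
    - {"claw": 255,"dp": [-0.041,-0.0015,0],"angular": [0,0,4.1]}
    - {"claw": 255,"dp": [0,0,0],"angular": [0,0,0]}

```text
clock: 1.43
tcp_pos: [0.5719, 0.0392, 0.2784]
orientation: [0.001, 0.683, 0.73, -0.001]
wrist_force: [-0.3, -0.0, 0.7]
finger_gap: 0.0001
```

play_rows:
  steps:
    - {"claw": 255,"dp": [-0.041,0,0],"angular": [0,0,4.1]}
    - {"claw": 255,"dp": [-0.041,0,0],"angular": [0,0,4.1]}
    - {"claw": 255,"dp": [-0.041,0,0],"angular": [0,0,4.1]}
    - {"claw": 255,"dp": [-0.041,0,0],"angular": [0,0,4.1]}
    - {"claw": 255,"dp": [-0.041,0,0],"angular": [0,0,4.1]}
    - {"claw": 255,"dp": [-0.041,0,0],"angular": [0,0,4.1]}
    - {"claw": 255,"dp": [-0.041,0,0],"angular": [0,0,4.1]}
    - {"claw": 255,"dp": [0,0,0],"angular": [0,0,0]}

```text
clock: 2.1
tcp_pos: [0.53, -0.2416, 0.2783]
orientation: [0.0, 0.843, 0.539, -0.001]
wrist_force: [1.0, 1.0, 0.4]
finger_gap: -0.0001
```

```bash
cat >> h.py <<'E'
from scipy.spatial.transform import Rotation as Rn
def to(target):
    s=env.get_state();w,x,y,z=s["orientation"]
    R=Rn.from_quat([x,y,z,w]).as_matrix()
    print("t",s["clock"].round(2),"tcp",s["tcp_pos"].round(4),"tool-dp",(R.T@(np.array(target)-s["tcp_pos"])).round(4),"F",s["wrist_force"].round(1))
    return R
E
python3 - <<'E'
from h import *
print(to([.495,-.315,.185]).round(2))
p,d,W=cloud("scene");cv2.imwrite("pics/s1.png",p[...,::-1])
E
```

```text
Traceback (most recent call last):
  File "h.py", line 11, in to
    print("t",s["clock"].round(2),"tcp",s["tcp_pos"].round(4),"tool-dp",(R.T@(np.array(target)-s["tcp_pos"])).round(4),"F",s["wrist_force"].round(1))
              ^^^^^^^^^^^^^^^^
AttributeError: 'float' object has no attribute 'round'
```

```bash
sed -i 's/s\["clock"\].round(2)/round(float(s["clock"]),2)/' h.py
python3 - <<'E'
from h import *
print(to([.495,-.315,.185]).round(2))
p,d,W=cloud("scene");cv2.imwrite("pics/s1.png",p[...,::-1])
E
```

```text
t 2.1 tcp [ 0.53   -0.2416  0.2783] tool-dp [-0.0811 -0.0009  0.0935] F [1.  1.  0.4]
[[ 0.42  0.91 -0.  ]
 [ 0.91 -0.42 -0.  ]
 [-0.   -0.   -1.  ]]
```

View pics/s1.png

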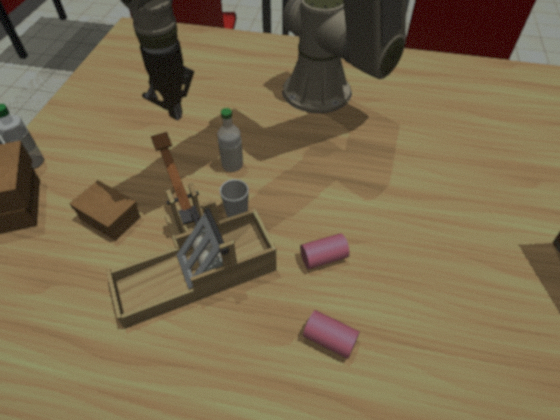

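The picture shows the gripper hanging at about (165,95), next to the lever and in front of the bottle (230,145). The wrist column is vertical and clear of everything.

play_rows:
  steps:
    - {"claw": 255,"dp": [-0.027,0,0],"angular": [0,0,0]}
    - {"claw": 255,"dp": [-0.027,0,0],"angular": [0,0,0]}
    - {"claw": 255,"dp": [-0.027,-0.001,0.01],"angular": [0,0,0]}
    - {"claw": 255,"dp": [0,0,0.02],"angular": [0,0,0]}
    - {"claw": 255,"dp": [0,0,0.02],"angular": [0,0,0]}
    - {"claw": 255,"dp": [0,0,0.02],"angular": [0,0,0]}
    - {"claw": 255,"dp": [0,0,0.015],"angular": [0,0,0]}
    - {"claw": 255,"dp": [0,0,0],"angular": [0,0,0]}

```text
clock: 2.82
tcp_pos: [0.4968, -0.3061, 0.1905]
orientation: [-0.003, 0.839, 0.544, -0.001]
wrist_force: [-0.5, 1.4, 0.7]
finger_gap: 0.0006
```

```bash

python3 - <<'E'
from h import *
to([.495,-.315,.172])
a=env.read_camera("scene")[0][80:230,80:300];b=env.read_camera("wrist")[0]
im=np.hstack([cv2.resize(a,(440,300)),cv2.resize(b,(340,300))]) if 0 else np.hstack([cv2.resize(a,(440,300)),cv2.resize(b,(360,300))])
cv2.imwrite("pics/s2.png",im[...,::-1])
E
```

```text
t 2.82 tcp [ 0.4968 -0.3061  0.1905] tool-dp [-0.0089  0.0021  0.0184] F [-0.5  1.4  0.7]
```

View pics/s2.png

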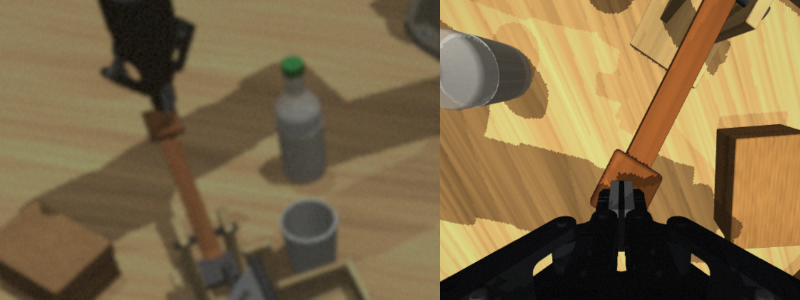

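The fingers are over the plate, nearly touching it (crop: plate at (163,122) under the fingertips). They sit about 9 mm towards the pivot, so I'll shift them while going down.

play_rows:
  steps:
    - {"claw": 255,"dp": [-0.009,0.002,0],"angular": [0,0,0]}
    - {"claw": 255,"dp": [0,0,0.005],"angular": [0,0,0]}
    - {"claw": 255,"dp": [0,0,0.005],"angular": [0,0,0]}
    - {"claw": 255,"dp": [0,0,0.005],"angular": [0,0,0]}
    - {"claw": 255,"dp": [0,0,0.005],"angular": [0,0,0]}
    - {"claw": 255,"dp": [0,0,0.005],"angular": [0,0,0]}
    - {"claw": 255,"dp": [0,0,0.005],"angular": [0,0,0]}
    - {"claw": 255,"dp": [0,0,0],"angular": [0,0,0]}

```text
clock: 3.58
tcp_pos: [0.4955, -0.3183, 0.1639]
orientation: [0.0, 0.84, 0.543, -0.001]
wrist_force: [-2.2, -1.6, 4.5]
finger_gap: 0.0
```

```bash

python3 - <<'E'
from h import *
to([.4925,-.317,.100])
E
```

```text
t 3.58 tcp [ 0.4955 -0.3183  0.1639] tool-dp [ 0.0001 -0.0033  0.0639] F [-2.2 -1.6  4.5]
```

play_rows:
  steps:
    - {"claw": 255,"dp": [0,-0.0005,0.008],"angular": [0,0,0]}
    - {"claw": 255,"dp": [0,-0.0005,0.008],"angular": [0,0,0]}
    - {"claw": 255,"dp": [0,-0.0005,0.008],"angular": [0,0,0]}
    - {"claw": 255,"dp": [0,-0.0005,0.008],"angular": [0,0,0]}
    - {"claw": 255,"dp": [0,0,0.008],"angular": [0,0,0]}
    - {"claw": 255,"dp": [0,0,0.008],"angular": [0,0,0]}
    - {"claw": 255,"dp": [0,0,0.006],"angular": [0,0,0]}
    - {"claw": 255,"dp": [0,0,0],"angular": [0,0,0]}

```text
clock: 4.25
tcp_pos: [0.4946, -0.3191, 0.1106]
orientation: [0.002, 0.84, 0.542, -0.001]
wrist_force: [-2.1, -4.6, 7.4]
finger_gap: 0.0001
```

```bash

python3 - <<'E'
from h import *
to([.4925,-.317,.100])
E
```

```text
t 4.25 tcp [ 0.4946 -0.3191  0.1106] tool-dp [ 0.0011 -0.0028  0.0105] F [-2.1 -4.6  7.4]
```

play_rows:
  steps:
    - {"claw": 255,"dp": [0,0,0.003],"angular": [0,0,0]}
    - {"claw": 255,"dp": [0,0,0.003],"angular": [0,0,0]}
    - {"claw": 255,"dp": [0,0,0.003],"angular": [0,0,0]}
    - {"claw": 255,"dp": [0,0,0],"angular": [0,0,0]}
    - {"claw": 255,"dp": [0,0,0],"angular": [0,0,0]}
    - {"claw": 255,"dp": [0,0,0],"angular": [0,0,0]}
    - {"claw": 255,"dp": [0,0,0],"angular": [0,0,0]}
    - {"claw": 255,"dp": [0,0,0],"angular": [0,0,0]}

```text
clock: 4.92
tcp_pos: [0.4953, -0.3187, 0.1028]
orientation: [0.002, 0.84, 0.543, -0.0]
wrist_force: [-2.4, -2.7, 7.6]
finger_gap: -0.0002
```

```bash

python3 - <<'E'
from h import *
to([.4925,-.317,.100])
a=env.read_camera("scene")[0][100:350,60:300];b=env.read_camera("top")[0][70:310,240:480]
im=np.hstack([cv2.resize(a,(400,400)),cv2.resize(b,(400,400))])
cv2.imwrite("pics/s3.png",im[...,::-1])
E
```

```text
t 4.92 tcp [ 0.4953 -0.3187  0.1028] tool-dp [ 0.0004 -0.0032  0.0028] F [-2.4 -2.7  7.6]
```

View pics/s3.png

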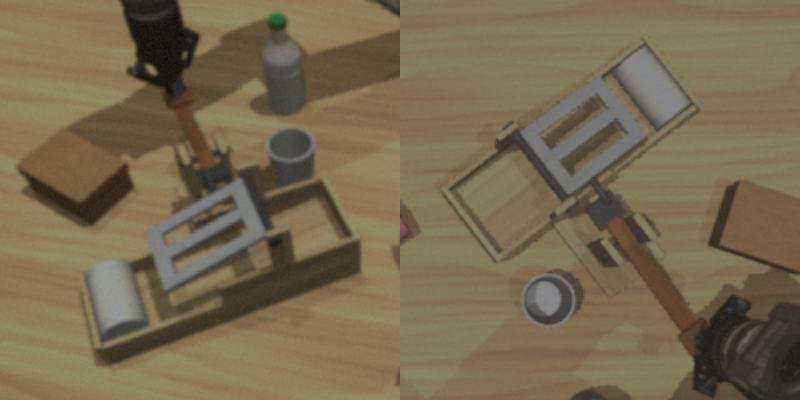

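The flap is raised and the tin lies against the end stop: left end of the tray at (115,300), and top view at (655,85). I'll hold a bit longer, then ease up.

play_rows:
  steps:
    - {"claw": 255,"dp": [0,0,0],"angular": [0,0,0]}
    - {"claw": 255,"dp": [0,0,0],"angular": [0,0,0]}
    - {"claw": 255,"dp": [0,0,0],"angular": [0,0,0]}
    - {"claw": 255,"dp": [0,0,0],"angular": [0,0,0]}
    - {"claw": 255,"dp": [0,0,0],"angular": [0,0,0]}
    - {"claw": 255,"dp": [0,0,0],"angular": [0,0,0]}
    - {"claw": 255,"dp": [0,0,0],"angular": [0,0,0]}
    - {"claw": 255,"dp": [0,0,0],"angular": [0,0,0]}

```text
clock: 5.68
tcp_pos: [0.4952, -0.3187, 0.1028]
orientation: [0.002, 0.84, 0.543, -0.0]
wrist_force: [-1.4, -2.1, 8.0]
finger_gap: 0.0003
```

play_rows:
  steps:
    - {"claw": 255,"dp": [0,0,0],"angular": [0,0,0]}
    - {"claw": 255,"dp": [0,0,-0.002],"angular": [0,0,0]}
    - {"claw": 255,"dp": [0,0,-0.004],"angular": [0,0,0]}
    - {"claw": 255,"dp": [0,0,-0.004],"angular": [0,0,0]}
    - {"claw": 255,"dp": [0,0,-0.004],"angular": [0,0,0]}
    - {"claw": 255,"dp": [0,0,-0.004],"angular": [0,0,0]}
    - {"claw": 255,"dp": [0,0,-0.004],"angular": [0,0,0]}
    - {"claw": 255,"dp": [0,0,-0.004],"angular": [0,0,0]}

```text
clock: 6.35
tcp_pos: [0.4943, -0.3193, 0.1288]
orientation: [0.002, 0.84, 0.542, -0.001]
wrist_force: [-3.1, -4.6, 6.8]
finger_gap: 0.0
```

play_rows:
  steps:
    - {"claw": 255,"dp": [0,0,-0.004],"angular": [0,0,0]}
    - {"claw": 255,"dp": [0,0,-0.004],"angular": [0,0,0]}
    - {"claw": 255,"dp": [0,0,-0.004],"angular": [0,0,0]}
    - {"claw": 255,"dp": [0,0,-0.004],"angular": [0,0,0]}
    - {"claw": 255,"dp": [0,0,-0.004],"angular": [0,0,0]}
    - {"claw": 255,"dp": [0,0,-0.004],"angular": [0,0,0]}
    - {"claw": 255,"dp": [0,0,-0.003],"angular": [0,0,0]}
    - {"claw": 255,"dp": [0,0,-0.003],"angular": [0,0,0]}

```text
clock: 7.02
tcp_pos: [0.4965, -0.3175, 0.1588]
orientation: [0.002, 0.84, 0.543, 0.002]
wrist_force: [3.5, 1.0, 4.4]
finger_gap: -0.0002
```

play_rows:
  steps:
    - {"claw": 255,"dp": [0,0,-0.003],"angular": [0,0,0]}
    - {"claw": 255,"dp": [0,0,-0.003],"angular": [0,0,0]}
    - {"claw": 255,"dp": [0,0,-0.003],"angular": [0,0,0]}
    - {"claw": 255,"dp": [0,0,-0.003],"angular": [0,0,0]}
    - {"claw": 255,"dp": [0,0,-0.003],"angular": [0,0,0]}
    - {"claw": 255,"dp": [0,0,-0.003],"angular": [0,0,0]}
    - {"claw": 255,"dp": [0,0,-0.003],"angular": [0,0,0]}
    - {"claw": 255,"dp": [0,0,-0.003],"angular": [0,0,0]}

```text
clock: 7.68
tcp_pos: [0.4936, -0.3168, 0.1808]
orientation: [-0.001, 0.84, 0.543, -0.001]
wrist_force: [-0.2, -0.0, 1.1]
finger_gap: 0.0001
```

Force is now off. Next I retreat upward and check.

play_rows:
  steps:
    - {"claw": 255,"dp": [0,0,-0.005],"angular": [0,0,0]}
    - {"claw": 255,"dp": [0,0,-0.01],"angular": [0,0,0]}
    - {"claw": 255,"dp": [0,0,-0.015],"angular": [0,0,0]}
    - {"claw": 255,"dp": [0,0,-0.02],"angular": [0,0,0]}
    - {"claw": 255,"dp": [0,0,-0.02],"angular": [0,0,0]}
    - {"claw": 255,"dp": [0,0,-0.01],"angular": [0,0,0]}
    - {"claw": 255,"dp": [0,0,0],"angular": [0,0,0]}
    - {"claw": 255,"dp": [0,0,0],"angular": [0,0,0]}

```text
clock: 8.35
tcp_pos: [0.4946, -0.3173, 0.2617]
orientation: [0.001, 0.84, 0.543, 0.0]
wrist_force: [-0.2, -0.2, -0.5]
finger_gap: -0.0001
```

```bash

python3 - <<'E'
from h import *
to([.4925,-.317,.100])
a,d,W=cloud("scene");z=np.load("scene0.npz")["W"]
for u,v in((161,140),(170,165),(180,192)):print(W[v,u].round(3),z[v,u].round(3))
print("flap/rack zone dz med",np.abs(W-z)[215:285,180:230,2].mean())
a=a[100:350,60:300];b=env.read_camera("top")[0][70:350,240:520]
im=np.hstack([cv2.resize(a,(400,400)),cv2.resize(b,(400,400))])
cv2.imwrite("pics/s4.png",im[...,::-1])
E
```

```text
t 8.35 tcp [ 0.4946 -0.3173  0.2617] tool-dp [-0.0006 -0.0023  0.1617] F [-0.2 -0.2 -0.5]
[ 0.5   -0.314  0.165] [ 0.502 -0.313  0.167]
[ 0.554 -0.275  0.14 ] [ 0.554 -0.276  0.14 ]
[ 0.618 -0.23   0.125] [ 0.617 -0.23   0.124]
flap/rack zone dz med 0.013206986895610182
```

View pics/s4.png

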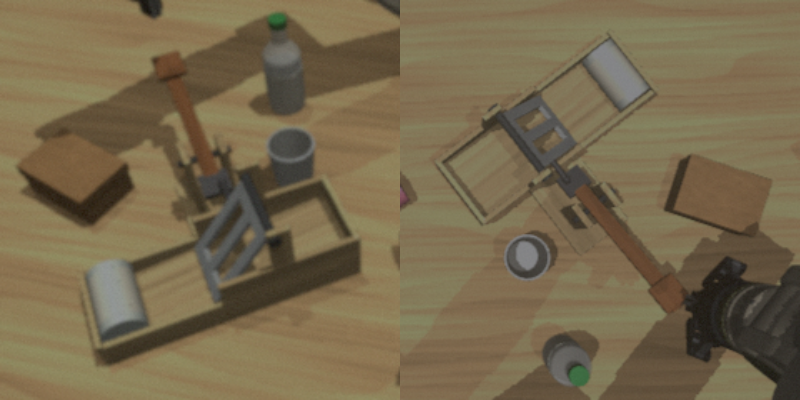

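The flap is shut at (235,245), the lever is back up, and the tin lies at the end stop at (118,300). The bottle, carton and cup haven't moved, so I'm handing in.

```bash
python3 -c "
from workcell import env
print(env.hand_in())"
```

```text
the job is handed in; nothing more can be done
None
```

The job is done and handed in at about 8.5 s on the robot clock; `env.hand_in()` gives no verdict.

I pressed the plate straight down with the closed fingertips, using about 4 to 8 N. I held it down until the tin had rolled out and lay at the end stop, then eased the lever up at 50 mm/s or slower and drew back about 80 mm above the plate.

- **Lever:** its measured points are within 2 mm of where they were at the start.
- **Flap:** it looks shut in both camera views. I did not measure its closing speed, only the slow easing of the lever. The average depth change I computed around the flap (13 mm) was not a useful check, because the tin had left that area.
- **Tin:** it lies against the end stop, judged by eye in both views. I did not measure its position.
- **Bystanders:** the bottle, carton and cup look unmoved, also by eye.
- **Robot:** the wrist force is back to about zero, and it touches nothing.

No check failed.

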